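# Tip a spoiled van body into the reject crate and lock the tray

### The job

The blue van body in the tipping tray is spoiled and its paint is still wet, so never touch it. Push the red reject crate squarely up against the foot of the stand below the tray's open lip, tip the tray by its red handle so that the van slides into the crate, bring the tray back down level, and push the yellow-headed locking pin fully home through the fork and the tray's lug. The crate stays against the stand, and the other things on the desk are left where they are.

Things in the scene. Friction and masses are not known exactly. Their poses are not given: they have to be found in the camera images.
- stand: Fixed grey stand under the tipping tray. Origin on the desk below the tray's middle; x along the hinge, y from lip (crate) side to handle side, roughly world +y (yaw varies), z up. Base plate 12 mm thick, x -75..75, y -55..100 mm: the crate is pushed in +y against its straight edge at y -55 (the foot). Hinge cheeks 95 mm high at x +-79 mm, y -53..-19 mm.
- hinge (a point): Middle of the tray's hinge axis, at stand x 0, y -50, z 95 mm; axes as the stand's (the hinge runs along x).
- tray (a joint): Tilt of the white tray, rad: 0 level on its stop, grows as the handle side rises; stop 1.1. Stiff hinge (0.2 N m friction): it stays about where it is left; a few N at the handle move it. Level, its floor lies at z 95 mm, stand x -70..70, y from the open lip -86 to 58 mm; walls 20 mm high on the other three sides. The van slides off between about 0.5 and 1.0 rad, so tip it all the way.
- handle_bar (a point): Middle of the red crossbar: round, 10 mm thick, along the stand's x, 68 mm long between 10 mm uprights at the tray's closed end; the frame below it is open. Level it is at stand x 36, y 55, z 195 mm; it circles the hinge (radius 145 mm) to y -92, z 234 at full tilt. Pushing the bar towards stand -y tips the tray, towards +y brings it level.
- crate: Loose open red plastic crate, 170 x 130 x 50 mm (x, y, z), walls 5 mm, about 0.5 kg. Origin at the centre of its underside, axes along its sides. Home, its +y wall touches the stand's base plate (its centre at stand y -120 mm, x about 0, within 25 mm); it starts 50 to 85 mm short of that, turned a little.
- van: Blue painted model van body, 100 x 44 x 36 mm (x, y, z), about 0.12 kg, orange blotches on the roof, lying on the tray's floor with its length along the hinge. Origin at the centre of its underside. Its paint is wet: never to be touched by the robot.
- van_center (a point): Centre of the van body, 18 mm above its underside.
- pin: Loose steel pin, 10 mm thick, yellow round head 28 mm across, 8 mm thick. It lies along the stand's x, part way in the fork's near bush. Origin on its axis under the head; the shank runs 80 mm along +x from there (last 6 mm tapered). Home when the head lies on the fork's face; it slides easily (1 to 3 N) and passes the tray's lug only when the tray is level.
- pin_head (a point): Centre of the outer face of the pin's yellow head (the face to press), 8 mm in -x from the pin's origin; x points along the pin into the fork.
- fork_face (a point): Centre of the hole's mouth in the near face of the fork's bush, at stand x -75, y 78, z 95 mm; the pin goes in along +x. The bush is 26 mm wide (y) and its top is at z 110 mm. The pin's origin comes to this point when it is home; it starts 38 to 44 mm short; the bush is 45 mm long.
- tape_roll_2: Bystander: roll of yellow masking tape, 68 mm across, 11 mm high, lying flat. Origin at the centre of its underside.
- paint_dish_1: Bystander: small dish with red paint, 41 mm across, 11 mm high. Origin at the centre of its underside.
- paint_dish_3: Bystander: small dish with grey paint, 41 mm across, 11 mm high. Origin at the centre of its underside.
- dropper_bottle: Bystander: white dropper bottle with red cap, 29 mm across, 88 mm high. Origin at the centre of its underside.
- jar_empty: Bystander: clear jar with white screw lid, 36 mm across, 44 mm high. Origin at the centre of its underside.
- side_cutter: Bystander: red-handled side cutters, 126 mm long (along y), 47 mm wide, 12 mm high. Origin at the centre of its underside.

How it is judged:
By the outcome, as a careful person would: the job done as asked, in the order asked, and still so for the second after the job is handed in, with the robot touching nothing.
It also fails if it takes over 67 s, if anything falls off the work surface, if the arm or the gripper's body presses on something with over 40 N, if the wrist force passes 120 N, or if a joint passes its speed limit or range.

### The arm

A 7-joint arm with a two-finger parallel gripper is mounted at the origin on a cart in front of the work surface, level with it; the furniture and walls round the work are solid. World frame = base frame: x ahead of the robot, y to its left, z up, the work surface at z = 0. Lengths are in m, angles in rad, forces in N, time in s.
With the tool pointing down it reaches from about 0.4 to 0.875 m from the base axis. Payload 6.5 kg.
Tool frame: the origin (TCP) lies between the finger pads; the fingertips stand 14 mm ahead of it and the grasp point (between the pads) lies 5 mm behind it; z points along the fingers, y is the line along which they close (so a half turn about z gives the same grasp; the last joint's range is limited). The gripper opens to 85 mm and grips with 20 to 120 N. Pads are 22 mm wide; open, the fingers measure 114 mm over their backs; the gripper's body (76 mm by 85 mm) begins 54 mm behind the grasp point. The pads swing forward as they close: fully open they stand 13 mm farther back than shut.
Start: joints at [1.175, 0.536, -0.004, 1.538, 0.003, 1.067, -0.071], TCP at [0.211, -0.615, 0.245] pointing down, gripper open.
Joint ranges: [-2.7, 2.7], [-0.37, 2.16], [-1.27, 1.26], [0.24, 2.4], [-1.31, 4.45], [0.19, 1.91], [-2.76, 2.76]. Speed limits (rad/s): [2.39, 2.39, 3.14, 3.14, 3.14, 3.14, 3.14].

### API

Orientations are given as [roll, pitch, yaw] about the fixed x, y, z axes, in that order (R = Rz(yaw) Ry(pitch) Rx(roll)).
In Python, from station import manip gives the robot as it stands. The module is installed in compiled form; this text tells all that it offers.
- The arm moves only by the tool play_rows, never from a script. Its arguments are lists of equal length, an entry for each row: "xyz": the shift along the tool's x, y, z in mm, a list of three; "twist": the turn, a rotation vector about the tool's x, y, z in degrees, a list of three. A call has 1 to 5 rows; each row is the pose to reach, as a shift and turn from the pose commanded when the call began, along the tool's axes at that moment; what a row does not reach only later rows make up. A row lasts 1/8 s, in which the tool goes at most 62.5 mm and 10.7 degrees, less where a joint would pass 70% of its speed; a pose out of reach is approached as far as the arm can. A call with a gripper value outside its range is refused whole. "claw" is the finger opening in mm, from 0 to 85.4, set as the call begins (left out, the last holds). The fingers move at their own pace and stop on an object; "grip_force" is the grip in N (left out, the last holds). Time passes only in rows, so rows that repeat a pose let the fingers close. It gives the time, the measured TCP pose, the force, the opening and the grip force at its end, in the units of the state.
- manip.read_state(): the state, without advancing time (a new reading comes with each control period).
- manip.capture(name): name is "scene" or "top"; returns the picture (420x560x3 uint8, red, green, blue); there is no depth.
- manip.camera_params(name): a dict with "mtx" (3x3 intrinsics, pixels), "distortion" ([k1, k2, p1, p2, k3] as OpenCV has them; the pictures are not rectified), "world_from_camera" (4x4, takes a point from camera to world coordinates). Camera axes: x right, y down, z forward; pixel columns grow to the right and rows downward; lengths in m; the calibration is good to about 2 mm. A picture is of the moment at which its call begins. camera_params takes no time and is no camera call.
- manip.close_job(): hands the job in; it is judged then, once.
Trained networks look in the newest picture that a camera, given by its name, has taken for a name from the list of things; names that differ only in an ending like _2 or _b are one class to them, and where a whole thing is asked for, a point or a joint stands for the part that bears it (a point fixed in the world has none). Each returns a list of dicts, best first, with "confidence" (0 to 1); they miss things now and then, are a little off and sometimes report something else, mostly with a low value. They report only what shows in the picture. A call takes as long as a camera call.
- manip.recognise(camera, label): "extent" ([left, top, width, height] in pixels, round what is visible of it).
The state is a dict: "t": time; "q": joint angles; "dq": joint speeds; "joint_torque": joint torques, N m; "tcp_pos": TCP position; "tool_rot": TCP orientation; "ft_force": force on the tool from outside, world axes, zero at the start; "wrist_torque": the same for the moment, N m; "opening": opening from 0.0 (shut) to 1.0 (fully open); "finger_force": force on a finger pad.
Only numpy, scipy, OpenCV 4.12 (cv2) and the standard library are available. Lean on these libraries where they do the work, as an engineer would, in place of code of your own. Each camera call takes 0.05 s, during which the arm holds its last target. There are 200 camera calls.

## Working session

There is one attempt and no reset: what is moved stays moved. The work goes in short steps, Python scripts to look and compute and a tool call to move; the robot and the scene stay as the last step left them, time stands still between calls to the robot, and variables do not carry over. Pictures are saved under pics/ and viewed, at most 10 in all, crops included, and the job is handed in when it is done.

Besides the shell and the picture viewer there is one more tool, called after "Request:" as name(argument=value, ...), one argument or row to a line, values as JSON. play_rows: Moves the arm, as the interface text tells. Its arguments: {"type":"object","properties":{"xyz":{"type":"array","items":{"type":"array","items":{"type":"number"}}},"twist":{"type":"array","items":{"type":"array","items":{"type":"number"}}},"claw":{"type":"number"},"grip_force":{"type":"number"}},"required":["xyz","twist"]}

```bash
mkdir -p pics; cat > h.py <<'E'
import numpy as np, cv2
from station import manip
def shot(n,name=None):
    im=manip.capture(n)
    if name: cv2.imwrite('pics/'+name,im[:,:,::-1])
    return im
E
python3 - <<'E'
from h import *
np.set_printoptions(precision=4,suppress=True)
a=shot('scene','s0.png'); b=shot('top','t0.png')
for n in('scene','top'):
    p=manip.camera_params(n); print(n,p['mtx'],p['distortion'],p['world_from_camera'])
    for l in('stand','crate','van','pin','pin_head','handle_bar','tray','fork_face'):
        try: print(l,[(r['extent'],round(r['confidence'],2)) for r in manip.recognise(n,l)][:2])
        except Exception as e: print(l,e)
print(manip.read_state())
E
```

```text
scene [[456.8463   0.     280.3617]
 [  0.     456.8463 211.0451]
 [  0.       0.       1.    ]] [0.0028 0.     0.     0.     0.    ] [[-0.9989  0.0408 -0.0249  0.5545]
 [ 0.0477  0.8053 -0.5909  0.7157]
 [-0.004  -0.5914 -0.8064  1.1156]
 [ 0.      0.      0.      1.    ]]
stand [([250.0, 267.6, 72.5, 91.0], 0.88)]
crate [([241.5, 218.4, 70.7, 55.6], 0.57)]
van [([265.7, 291.0, 41.0, 19.4], 0.63)]
pin [([222.8, 315.4, 21.8, 30.4], 0.75), ([264.2, 289.8, 42.7, 22.1], 0.66)]
pin_head [([325.1, 325.3, 19.4, 7.8], 0.6)]
handle_bar [([255.8, 268.7, 65.5, 70.4], 0.61)]
tray [([253.0, 267.9, 67.8, 71.3], 0.85), ([220.6, 263.9, 16.0, 14.5], 0.37)]
fork_face [([250.0, 267.5, 73.1, 91.5], 0.96)]
top [[449.7045   0.     285.4983]
 [  0.     449.7045 207.4113]
 [  0.       0.       1.    ]] [-0.0634  0.      0.      0.      0.    ] [[-0.02   -0.9972  0.0717  0.4266]
 [-0.9997  0.0208  0.0106 -0.0144]
 [-0.0121 -0.0715 -0.9974  1.3924]
 [ 0.      0.      0.      1.    ]]
stand [([169.9, 178.3, 62.4, 61.5], 0.72), ([170.3, 182.5, 63.2, 51.1], 0.5)]
crate [([245.9, 170.5, 55.8, 62.9], 0.67)]
van [([191.3, 187.0, 21.7, 38.5], 0.94)]
pin []
pin_head [([178.7, 237.5, 3.6, 17.9], 0.63)]
handle_bar [([169.1, 182.2, 64.6, 52.4], 0.95)]
tray [([167.9, 181.8, 65.3, 52.2], 0.65)]
fork_face [([170.1, 176.4, 63.8, 59.4], 0.65)]
{'t': 0.9, 'q': array([ 1.1748,  0.5364, -0.0044,  1.5379,  0.0026,  1.0673, -0.0712]), 'dq': array([ 0.0009,  0.0017,  0.0008,  0.0004, -0.0007,  0.0005, -0.0006]), 'joint_torque': array([  0.0003, -58.3328,   1.0479, -25.9448,   0.0124,   0.0018,
         0.    ]), 'tcp_pos': array([ 0.2105, -0.615 ,  0.2453]), 'tool_rot': array([3.1416, 0.    , 0.3298]), 'ft_force': array([ 0.2272, -0.5202, -0.2303]), 'wrist_torque': array([-0.0035,  0.0389, -0.0095]), 'finger_force': 0.0, 'opening': 0.9991250672477944}
```

View pics/s0.png

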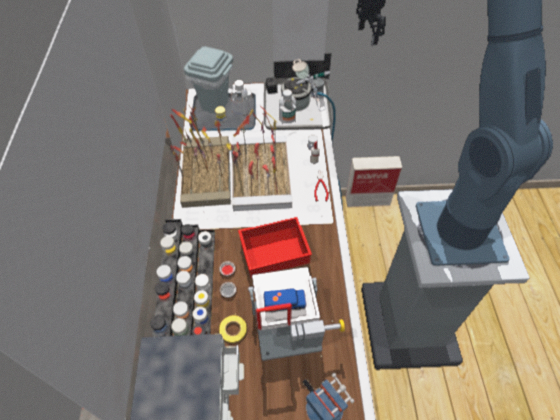

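View pics/t0.png

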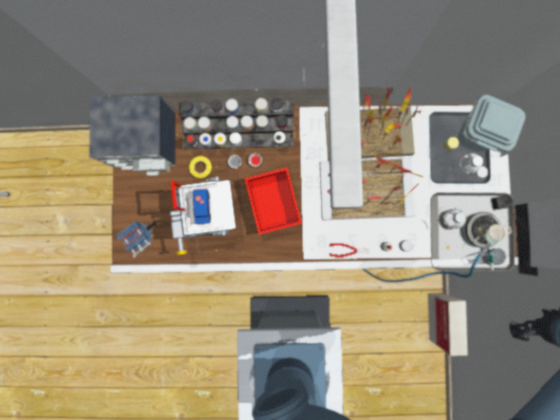

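The scene view shows the crate at about (275,245) and the tray at (285,295), with the pin head at (341,325). In the top view the crate is at (273,200), the tray at (205,207) and the pin head at (181,252). I'll zoom in on both for corners.

```bash
python3 - <<'E'
from h import *
def grid(f,x0,y0,w,h,s,o):
    im=cv2.imread('pics/'+f)[y0:y0+h,x0:x0+w]
    im=cv2.resize(im,None,fx=s,fy=s,interpolation=cv2.INTER_CUBIC)
    for x in range((x0+9)//10*10,x0+w,10):
        cv2.line(im,((x-x0)*s,0),((x-x0)*s,6 if x%50 else 14),(0,255,0),1); cv2.putText(im,str(x),((x-x0)*s,18),0,.35,(0,255,0),1)
    for y in range((y0+9)//10*10,y0+h,10):
        cv2.line(im,(0,(y-y0)*s),(6,(y-y0)*s),(0,255,0),1); cv2.putText(im,str(y),(8,(y-y0)*s+4),0,.35,(0,255,0),1)
    cv2.imwrite('pics/'+o,im)
grid('t0.png',160,160,150,105,5,'t0c.png')
grid('s0.png',215,210,140,150,4,'s0c.png')
E
```

```text
(no output)
```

View pics/t0c.png

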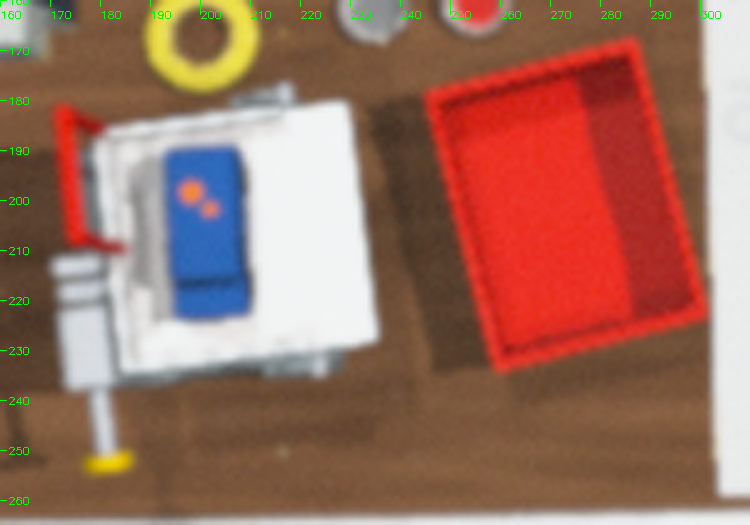

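View pics/s0c.png

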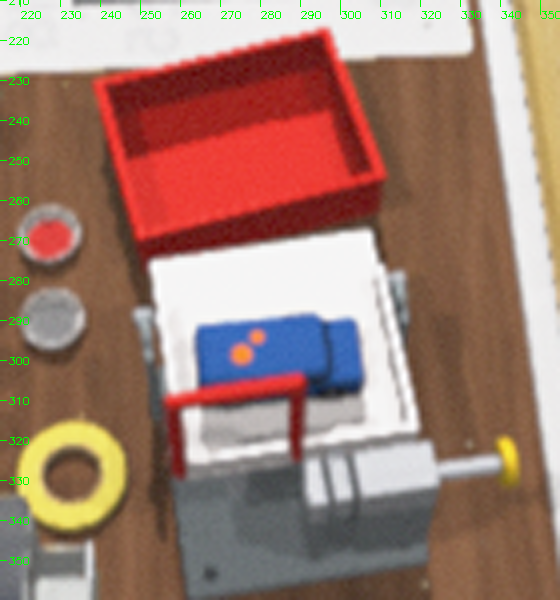

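Top crop: lip corners are at (229,180) and (235.5,228), the bar ends at (172,181) and (175.5,208), the pin head at (181.5,252), and the crate rim corners are clear. Scene crop: lip corners (252,274) and (306,267), bar (257,309.5) to (289,305), head (341,325.5).

```bash
cat >> h.py <<'E'
P={n:manip.camera_params(n) for n in('scene','top')}
def proj(n,X):
    p=P[n]; T=np.linalg.inv(p['world_from_camera']); 
    return cv2.projectPoints(np.atleast_2d(X).astype(float),cv2.Rodrigues(T[:3,:3])[0],T[:3,3],p['mtx'],np.array(p['distortion']))[0][:,0]
def tri(a,b):
    ms=[]
    for n,q in(('scene',a),('top',b)):
        p=P[n]; u=cv2.undistortPoints(np.array([[q]],float),p['mtx'],np.array(p['distortion']))[0]
        ms.append((np.linalg.inv(p['world_from_camera'])[:3],u.T))
    X=cv2.triangulatePoints(ms[0][0],ms[1][0],ms[0][1],ms[1][1])[:,0]; return X[:3]/X[3]
def ray(n,q,z):
    p=P[n]; u=cv2.undistortPoints(np.array([[q]],float),p['mtx'],np.array(p['distortion']))[0,0]
    M=p['world_from_camera']; d=M[:3,:3]@[*u,1]; return M[:3,3]+d*(z-M[2,3])/d[2]
def place(v,L):
    c,s=np.cos(v[2]),np.sin(v[2]); L=np.atleast_2d(L)
    return np.c_[v[0]+c*L[:,0]-s*L[:,1],v[1]+s*L[:,0]+c*L[:,1],L[:,2]]
E
python3 - <<'E'
from h import *
from scipy.optimize import least_squares
np.set_printoptions(precision=4,suppress=True)
pts={'lip+':((252,274),(229,180)),'lip-':((306,267),(235.5,228)),'bar+':((257,309.5),(172,181)),'bar-':((289,305),(175.5,208)),'head':((341,325.5),(181.5,252)),
'c1':((239,230),(285.5,167)),'c2':((296,217.5),(299.5,223)),'c3':((308.5,254.5),(258,234)),'c4':((250,270),(243.5,178))}
for k,(a,b) in pts.items(): print(k,tri(a,b), ray('top',b,.095))
L=np.array([[.07,-.086,.097],[-.07,-.086,.097],[.070,.055,.198],[.002,.055,.198]])
ks=['lip+','lip-','bar+','bar-']
f=lambda v,L=L,ks=ks:np.r_[(proj('scene',place(v,L))-[pts[k][0] for k in ks]).ravel(),(proj('top',place(v,L))-[pts[k][1] for k in ks]).ravel()]
r=least_squares(f,[.45,.15,0]); print('stand',r.x,r.fun)
C=np.array([[.085,-.065,.05],[-.085,-.065,.05],[-.085,.065,.05],[.085,.065,.05]]); kc=['c1','c2','c3','c4']
rc=least_squares(lambda v:f(v,C,kc),[.45,-.1,0]); print('crate',rc.x,rc.fun)
s=r.x
c,sn=np.cos(s[2]),np.sin(s[2]); d=rc.x[:2]-s[:2]; print('crate in stand',[c*d[0]+sn*d[1],-sn*d[0]+c*d[1]],rc.x[2]-s[2])
h=tri(*pts['head']);d=h[:2]-s[:2];print('head in stand',[c*d[0]+sn*d[1],-sn*d[0]+c*d[1]])
E
```

```text
lip+ [0.6032 0.162  0.0977] [0.6033 0.1624 0.095 ]
lip- [0.4646 0.1454 0.0912] [0.4632 0.1451 0.095 ]
bar+ [0.5895 0.3028 0.1977] [0.6042 0.33   0.095 ]
bar- [0.5183 0.2942 0.1936] [0.5248 0.3198 0.095 ]
head [0.3965 0.3042 0.0892] [0.3969 0.3027 0.095 ]
c1 [ 0.6423 -0.0023  0.0548] [ 0.6378 -0.0029  0.095 ]
c2 [ 0.4767 -0.0411  0.0481] [ 0.4739 -0.04    0.095 ]
c3 [0.4488 0.0832 0.0474] [0.4446 0.0803 0.095 ]
c4 [0.6125 0.1247 0.0522] [0.6082 0.12   0.095 ]
stand [0.5244 0.24   0.1128] [-0.0461  0.3015  0.7013 -0.6357  0.5028 -0.2822 -0.3586 -0.522  -0.0903
 -0.2008 -0.6249 -0.4647  0.0543  0.8732 -0.5993 -1.1753]
crate [0.5453 0.0409 0.2288] [-0.7603  0.6146  0.1928 -0.4893  1.7763  0.1519 -0.9192 -0.0697  0.2165
  0.7552  0.2422 -0.58   -0.4699 -0.8397  0.3987  0.3806]
crate in stand [np.float64(-0.0016406877379932135), np.float64(-0.20017257898644217)] 0.11597688575755366
head in stand [np.float64(-0.1198700566457866), np.float64(0.07823212238589651)]
```

```bash
cat >> h.py <<'E'
from scipy.spatial.transform import Rotation as Ro
S=[.5244,.240,.1128]
def st(x,y,z): return place(S,np.array([[x,y,z]])/1000)[0]
def plan(wps):
    """wps: (world xyz, yaw), prints chained tool-frame shift mm / twist deg"""
    s=manip.read_state(); p=s['tcp_pos']; R=Ro.from_euler('xyz',s['tool_rot'])
    print('t',s['t'],'tcp',p.round(4),'rot',np.round(s['tool_rot'],3),'q',s['q'].round(2))
    for w,y in wps:
        R2=Ro.from_euler('xyz',[np.pi,0,y]); 
        print('shift',np.round(R.inv().apply(np.array(w)-p)*1000,1),'twist',np.round((R.inv()*R2).as_rotvec(degrees=True),1),'world',np.round(w,3))
        p,R=np.array(w),R2
E
python3 - <<'E'
from h import *
Y=1.6836
plan([((.36,-.38,.32),1.0),((.558,-.068,.30),Y),((.558,-.068,.03),Y)])
E
```

```text
t 0.9 tcp [ 0.2105 -0.615   0.2453] rot [3.142 0.    0.33 ] q [ 1.17  0.54 -0.    1.54  0.    1.07 -0.07]
shift [ 217.5 -173.9  -74.7] twist [  0.    0.  -38.4] world [ 0.36 -0.38  0.32]
shift [369.5  -2.   20. ] twist [  0.    0.  -39.2] world [ 0.558 -0.068  0.3  ]
shift [  0.  -0. 270.] twist [0. 0. 0.] world [ 0.558 -0.068  0.03 ]
```

Request:
play_rows(
  xyz=[
    [43,-35,-15],
    [87,-70,-30],
    [130,-104,-45],
    [174,-139,-60],
    [217,-174,-75],
  ],
  twist=[
    [0,0,-8],
    [0,0,-16],
    [0,0,-24],
    [0,0,-32],
    [0,0,-39],
  ],
  claw=85,
)

```text
t: 1.52
tcp_pos: [0.3603, -0.3785, 0.321]
tool_rot: [3.141, 0.0, 1.015]
ft_force: [-0.1, -0.3, -0.3]
opening: 0.994
finger_force: 0.0
```

Request:
play_rows(
  xyz=[
    [57,0,0],
    [114,0,4],
    [171,0,8],
    [228,0,12],
    [285,0,16],
  ],
  twist=[
    [0,0,-8],
    [0,0,-16],
    [0,0,-24],
    [0,0,-32],
    [0,0,-39],
  ],
)

```text
t: 2.15
tcp_pos: [0.5117, -0.1372, 0.3045]
tool_rot: [3.141, 0.001, 1.695]
ft_force: [0.4, -1.5, -0.4]
opening: 0.997
finger_force: 0.0
```

```bash
python3 - <<'E'
from h import *
Y=1.6836
plan([((.558,-.068,.30),Y),((.558,-.068,.03),Y)])
E
```

```text
t 2.15 tcp [ 0.5117 -0.1372  0.3045] rot [3.141e+00 1.000e-03 1.695e+00] q [ 0.59  0.31 -0.5   1.77  0.17  1.11  0.15]
shift [63.  54.5  4.5] twist [0.  0.  0.6] world [ 0.558 -0.068  0.3  ]
shift [  0.  -0. 270.] twist [0. 0. 0.] world [ 0.558 -0.068  0.03 ]
```

Request:
play_rows(
  xyz=[
    [30,27,2],
    [63,54,20],
    [63,54,80],
    [63,54,140],
    [63,54,180],
  ],
  twist=[
    [0,0,0.6],
    [0,0,0.6],
    [0,0,0.6],
    [0,0,0.6],
    [0,0,0.6],
  ],
)

```text
t: 2.78
tcp_pos: [0.5558, -0.0697, 0.1217]
tool_rot: [-3.139, -0.0, 1.681]
ft_force: [0.4, -0.5, 0.6]
opening: 0.993
finger_force: 0.0
```

```bash
python3 - <<'E'
from h import *
Y=1.6836
plan([((.558,-.068,.03),Y)])
im=shot('scene','s1.png')[150:300,200:360]; cv2.imwrite('pics/s1c.png',cv2.resize(im[:,:,::-1],None,fx=4,fy=4,interpolation=cv2.INTER_CUBIC))
E
```

```text
t 2.775 tcp [ 0.5558 -0.0697  0.1217] rot [-3.139 -0.     1.681] q [ 0.38  0.6  -0.45  1.85  0.35  0.78 -0.14]
shift [ 1.4  2.6 91.7] twist [-0.1 -0.  -0.2] world [ 0.558 -0.068  0.03 ]
```

View pics/s1c.png

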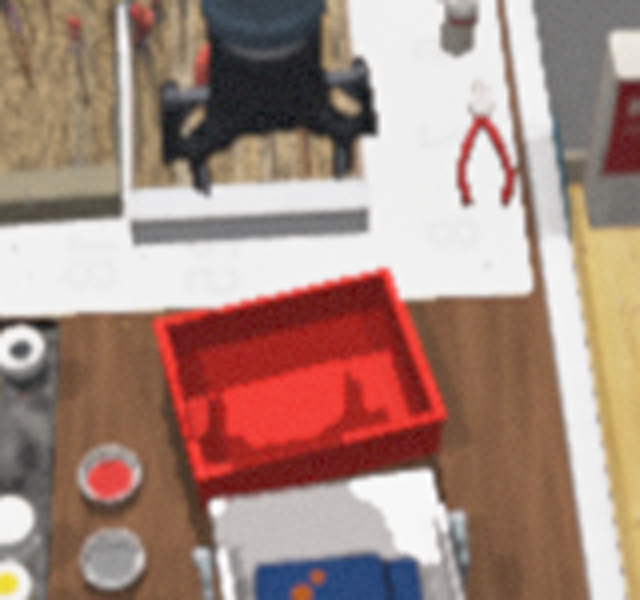

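The gripper hangs above the box's front edge, between the box and the crate. I'll check where that edge is (bottom at about px (262,210), top at (262,203)).

```bash
python3 - <<'E'
from h import *
for q in((262,211),(234,212),(290,208)): print(ray('scene',q,0),ray('scene',(q[0],q[1]-6),.03))
E
```

```text
[ 0.5755473  -0.10478846  0.        ] [ 0.57445139 -0.10487488  0.03      ]
[ 0.6602535  -0.10532831  0.        ] [ 0.65768137 -0.10537578  0.03      ]
[ 0.49016254 -0.11179394  0.        ] [ 0.49054822 -0.11186     0.03      ]
```

Request:
play_rows(
  xyz=[
    [3,2,30],
    [3,2,60],
    [3,2,86],
    [3,2,88],
    [3,2,88],
  ],
  twist=[
    [0,0,0],
    [0,0,0],
    [0,0,0],
    [0,0,0],
    [0,0,0],
  ],
)

```text
t: 3.45
tcp_pos: [0.5595, -0.0665, 0.0375]
tool_rot: [3.14, 0.0, 1.681]
ft_force: [0.8, 0.5, -0.5]
opening: 0.995
finger_force: 0.0
```

```bash
python3 - <<'E'
from h import *
Y=1.6836
print(manip.read_state()['ft_force'])
plan([(st(-2,-185-11,32),Y)])
E
```

```text
[ 0.77067164  0.54828716 -0.48328322]
t 3.45 tcp [ 0.5595 -0.0665  0.0375] rot [3.14  0.    1.681] q [ 0.32  0.73 -0.38  1.87  0.43  0.63 -0.21]
shift [112.5  -2.8   5.5] twist [ 0.1  0.  -0.2] world [0.544 0.045 0.032]
```

Request:
play_rows(
  xyz=[
    [12,0,3],
    [24,0,5],
    [36,-1,5],
    [48,-1,5],
    [58,-1,5],
  ],
  twist=[
    [0,0,0],
    [0,0,0],
    [0,0,0],
    [0,0,0],
    [0,0,0],
  ],
)

```text
t: 4.08
tcp_pos: [0.551, -0.0096, 0.0316]
tool_rot: [-3.141, 0.002, 1.68]
ft_force: [-0.4, -4.7, 0.9]
opening: 0.997
finger_force: 2.3
```

Request:
play_rows(
  xyz=[
    [10,0,0],
    [20,-1,0],
    [28,-1,0],
    [34,-2,0],
    [40,-2,0],
  ],
  twist=[
    [0,0,0],
    [0,0,0],
    [0,0,0],
    [0,0,0],
    [0,0,0],
  ],
)

```text
t: 4.7
tcp_pos: [0.5451, 0.0303, 0.0315]
tool_rot: [3.141, 0.001, 1.68]
ft_force: [0.8, -6.3, 3.4]
opening: 0.998
finger_force: 3.2
```

Request:
play_rows(
  xyz=[
    [2,0,0],
    [4,0,0],
    [6,0,0],
    [8,0,0],
    [10,0,0],
  ],
  twist=[
    [0,0,0],
    [0,0,0],
    [0,0,0],
    [0,0,0],
    [0,0,0],
  ],
)

```text
t: 5.32
tcp_pos: [0.5441, 0.0398, 0.0315]
tool_rot: [3.141, 0.001, 1.68]
ft_force: [0.9, -6.9, 4.0]
opening: 0.996
finger_force: 3.3
```

Request:
play_rows(
  xyz=[
    [1,0,0],
    [2,0,0],
    [3,0,0],
    [4,0,0],
    [5,0,0],
  ],
  twist=[
    [0,0,0],
    [0,0,0],
    [0,0,0],
    [0,0,0],
    [0,0,0],
  ],
)

```text
t: 5.95
tcp_pos: [0.5435, 0.0447, 0.0315]
tool_rot: [3.141, 0.001, 1.68]
ft_force: [0.7, -6.9, 3.4]
opening: 0.993
finger_force: 3.4
```

Request:
play_rows(
  xyz=[
    [1,0,0],
    [2,0,0],
    [3,0,0],
  ],
  twist=[
    [0,0,0],
    [0,0,0],
    [0,0,0],
  ],
)

```text
t: 6.32
tcp_pos: [0.5433, 0.0467, 0.0315]
tool_rot: [3.142, 0.003, 1.68]
ft_force: [0.2, -9.6, 5.0]
opening: 0.999
finger_force: 5.2
```

Request:
play_rows(
  xyz=[
    [0.7,0,0],
    [1.4,0,0],
    [2,0,0],
  ],
  twist=[
    [0,0,0],
    [0,0,0],
    [0,0,0],
  ],
)

```text
t: 6.7
tcp_pos: [0.5433, 0.0467, 0.0315]
tool_rot: [-3.141, 0.005, 1.679]
ft_force: [1.9, -13.3, 4.1]
opening: 0.994
finger_force: 7.1
```

```bash
python3 - <<'E'
from h import *
print(manip.read_state()['ft_force'],manip.read_state()['wrist_torque'])
im=shot('top','t1.png')[160:265,160:310]; cv2.imwrite('pics/t1c.png',cv2.resize(im[:,:,::-1],None,fx=5,fy=5,interpolation=cv2.INTER_CUBIC))
E
```

```text
[  1.86612868 -13.2970288    4.11218286] [-2.65642686 -0.37161016  0.3973605 ]
```

View pics/t1c.png

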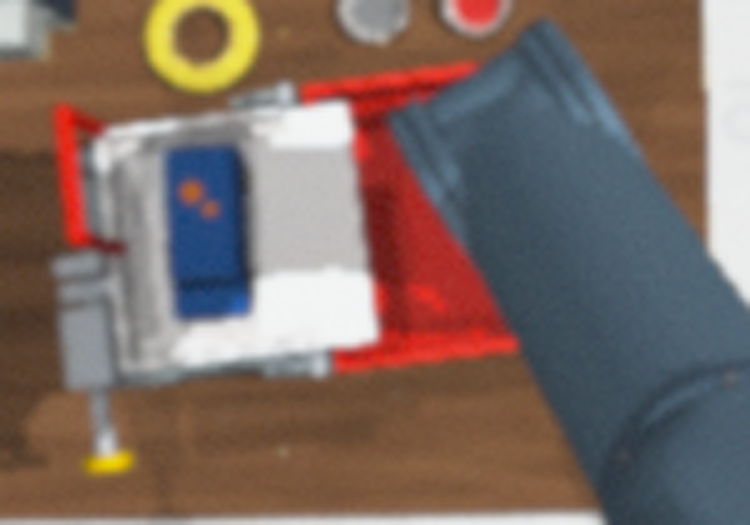

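Request:
play_rows(
  xyz=[
    [1,0,0],
    [1.5,0,0],
    [1.5,0,0],
    [-4,0,0],
    [-20,0,0],
  ],
  twist=[
    [0,0,0],
    [0,0,0],
    [0,0,0],
    [0,0,0],
    [0,0,0],
  ],
)

```text
t: 7.38
tcp_pos: [0.5445, 0.0329, 0.0313]
tool_rot: [3.141, -0.002, 1.684]
ft_force: [0.1, 0.9, -0.0]
opening: 0.998
finger_force: 0.0
```

Request:
play_rows(
  xyz=[
    [-8,0,-15],
    [-8,0,-75],
    [-8,0,-135],
    [-8,0,-195],
    [-8,0,-255],
  ],
  twist=[
    [0,0,0],
    [0,0,0],
    [0,0,0],
    [0,0,-5],
    [0,0,-15],
  ],
)

```text
t: 8.0
tcp_pos: [0.5452, 0.023, 0.2893]
tool_rot: [3.141, 0.0, 1.948]
ft_force: [0.7, -0.7, -1.2]
opening: 0.99
finger_force: 0.0
```

```bash
python3 - <<'E'
from h import *
Y=1.6836+np.pi/2
plan([(st(36,55,305),Y),(st(36,55,195),Y)])
shot('scene','s2.png')
E
```

```text
t 8.0 tcp [0.5452 0.023  0.2893] rot [3.141 0.    1.948] q [ 0.34  0.37 -0.6   1.74  0.23  1.1   0.05]
shift [253.1 109.7 -15.6] twist [  0.    0.  -74.8] world [0.554 0.299 0.305]
shift [  0.  -0. 110.] twist [0. 0. 0.] world [0.554 0.299 0.195]
```

Request:
play_rows(
  xyz=[
    [36,16,-12],
    [72,31,-16],
    [108,47,-16],
    [144,62,-16],
    [180,78,-16],
  ],
  twist=[
    [0,0,-10],
    [0,0,-20],
    [0,0,-30],
    [0,0,-40],
    [0,0,-50],
  ],
  claw=50,
)

```text
t: 8.68
tcp_pos: [0.5527, 0.22, 0.303]
tool_rot: [3.141, 0.0, 2.821]
ft_force: [-0.2, -0.1, -0.4]
opening: 0.585
finger_force: 0.0
```

```bash
python3 - <<'E'
from h import *
Y=1.6836+np.pi/2
plan([(st(36,55,305),Y),(st(36,55,195),Y)])
E
```

```text
t 8.675 tcp [0.5527 0.22   0.303 ] rot [3.141 0.    2.821] q [ 0.12  0.51 -0.8   1.59  0.38  1.21  0.49]
shift [23.6 75.1 -2. ] twist [  0.    0.  -24.9] world [0.554 0.299 0.305]
shift [  0.  -0. 110.] twist [0. 0. 0.] world [0.554 0.299 0.195]
```

Request:
play_rows(
  xyz=[
    [8,25,0],
    [16,50,0],
    [24,75,0],
    [24,75,20],
    [24,75,50],
  ],
  twist=[
    [0,0,-8],
    [0,0,-16],
    [0,0,-25],
    [0,0,-25],
    [0,0,-25],
  ],
)

```text
t: 9.3
tcp_pos: [0.5546, 0.2966, 0.2516]
tool_rot: [-3.141, 0.001, -3.035]
ft_force: [0.8, -0.1, 0.1]
opening: 0.589
finger_force: 0.0
```

```bash
python3 - <<'E'
from h import *
Y=1.6836+np.pi/2
plan([(st(36,55,195),Y)])
im=shot('scene','s3.png')[230:350,220:360]; cv2.imwrite('pics/s3c.png',cv2.resize(im[:,:,::-1],None,fx=5,fy=5,interpolation=cv2.INTER_CUBIC))
E
```

```text
t 9.3 tcp [0.5546 0.2966 0.2516] rot [-3.141e+00  1.000e-03 -3.035e+00] q [ 0.    0.64 -0.86  1.56  0.51  1.18  0.73]
shift [ 0.4  2.1 56.6] twist [-0.   0.  -0.4] world [0.554 0.299 0.195]
```

View pics/s3c.png

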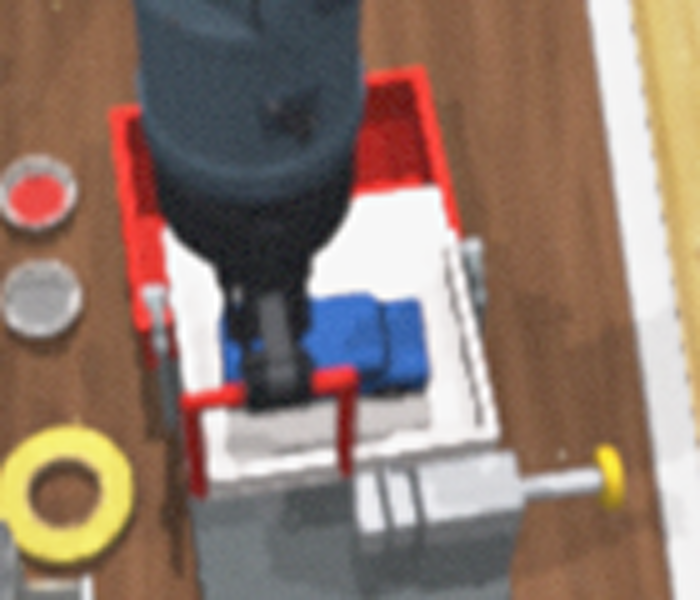

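The gripper is centred over the bar between the uprights, and the crate sits square against the stand. Next I descend and hook the bar.

Request:
play_rows(
  xyz=[
    [0,2,20],
    [0,2,40],
    [0,2,55],
    [0,2,55],
  ],
  twist=[
    [0,0,0],
    [0,0,0],
    [0,0,0],
    [0,0,0],
  ],
)

```text
t: 9.85
tcp_pos: [0.5536, 0.299, 0.1959]
tool_rot: [-3.141, -0.002, -3.032]
ft_force: [0.3, 0.9, 1.1]
opening: 0.585
finger_force: 0.0
```

Request:
play_rows(
  xyz=[
    [0,0,0],
    [0,0,0],
    [0,0,0],
  ],
  twist=[
    [0,0,0],
    [0,0,0],
    [0,0,0],
  ],
  claw=18,
  grip_force=20,
)

```text
t: 10.22
tcp_pos: [0.5544, 0.2997, 0.1978]
tool_rot: [3.141, 0.001, -3.032]
ft_force: [0.1, 0.4, -0.2]
opening: 0.21
finger_force: 0.0
```

```bash
python3 - <<'E'
from h import *
s=manip.read_state();print(s['ft_force'],s['opening'],s['finger_force'])
Y=1.6836+np.pi/2
a0=np.arctan2(100,105)
plan([(st(36,-50+145*np.cos(a0+t),95+145*np.sin(a0+t)),Y) for t in np.arange(0,1.11,.1)])
E
```

```text
[ 0.08377157  0.36567631 -0.21234436] 0.21030727364102422 0.0
t 10.225 tcp [0.5544 0.2997 0.1978] rot [ 3.141e+00  1.000e-03 -3.032e+00] q [-0.02  0.7  -0.82  1.6   0.56  1.09  0.69]
shift [ 0.5 -0.9  2.8] twist [ 0.   0.1 -0.2] world [0.554 0.299 0.195]
shift [  0.  -10.5 -10. ] twist [0. 0. 0.] world [0.555 0.288 0.205]
shift [  0.  -11.5  -8.9] twist [0. 0. 0.] world [0.556 0.277 0.214]
shift [  0.  -12.3  -7.7] twist [0. 0. 0.] world [0.558 0.265 0.222]
shift [  0.  -13.   -6.4] twist [0. 0. 0.] world [0.559 0.252 0.228]
shift [  0.  -13.6  -5.1] twist [0. 0. 0.] world [0.561 0.238 0.233]
shift [  0.  -14.   -3.7] twist [0. 0. 0.] world [0.562 0.224 0.237]
shift [  0.  -14.3  -2.3] twist [0. 0. 0.] world [0.564 0.21  0.239]
shift [  0.  -14.5  -0.9] twist [0. 0. 0.] world [0.566 0.196 0.24 ]
shift [  0.  -14.5   0.6] twist [0. 0. 0.] world [0.567 0.181 0.239]
shift [  0.  -14.4   2. ] twist [0. 0. 0.] world [0.569 0.167 0.237]
shift [  0.  -14.1   3.4] twist [0. 0. 0.] world [0.57  0.153 0.234]
```

Request:
play_rows(
  xyz=[
    [0,-5,-5],
    [0,-10,-10],
    [0,-16,-15],
    [0,-22,-19],
    [0,-28,-23],
  ],
  twist=[
    [0,0,0],
    [0,0,0],
    [0,0,0],
    [0,0,0],
    [0,0,0],
  ],
)

```text
t: 10.85
tcp_pos: [0.5568, 0.2731, 0.2215]
tool_rot: [3.139, 0.001, -3.031]
ft_force: [-2.6, 5.4, 2.0]
opening: 0.212
finger_force: 2.8
```

Request:
play_rows(
  xyz=[
    [0,-6,-4],
    [0,-13,-7],
    [0,-19,-10],
    [0,-26,-13],
    [0,-33,-15],
  ],
  twist=[
    [0,0,0],
    [0,0,0],
    [0,0,0],
    [0,0,0],
    [0,0,0],
  ],
)

```text
t: 11.48
tcp_pos: [0.5614, 0.2399, 0.2369]
tool_rot: [3.139, 0.003, -3.031]
ft_force: [-0.5, 4.3, 4.3]
opening: 0.211
finger_force: 2.1
```

Request:
play_rows(
  xyz=[
    [0,-7,-2],
    [0,-14,-4],
    [0,-21,-5],
    [0,-28,-6],
    [0,-36,-7],
  ],
  twist=[
    [0,0,0],
    [0,0,0],
    [0,0,0],
    [0,0,0],
    [0,0,0],
  ],
)

```text
t: 12.1
tcp_pos: [0.5648, 0.2023, 0.2421]
tool_rot: [-3.141, -0.0, -3.032]
ft_force: [0.4, 2.8, 0.5]
opening: 0.212
finger_force: 1.2
```

Request:
play_rows(
  xyz=[
    [0,-7,0],
    [0,-14,0],
    [0,-21,1],
    [0,-28,1],
    [0,-36,2],
  ],
  twist=[
    [0,0,0],
    [0,0,0],
    [0,0,0],
    [0,0,0],
    [0,0,0],
  ],
)

```text
t: 12.72
tcp_pos: [0.5685, 0.1667, 0.2399]
tool_rot: [-3.141, -0.001, -3.032]
ft_force: [0.8, 2.4, -1.2]
opening: 0.21
finger_force: 1.1
```

Request:
play_rows(
  xyz=[
    [0,-6,2],
    [0,-12,4],
    [0,-16,5],
    [0,-19,5],
    [0,-19,5],
  ],
  twist=[
    [0,0,0],
    [0,0,0],
    [0,0,0],
    [0,0,0],
    [0,0,0],
  ],
)

```text
t: 13.35
tcp_pos: [0.5705, 0.1508, 0.2353]
tool_rot: [3.138, 0.001, -3.03]
ft_force: [0.9, 7.5, -2.6]
opening: 0.215
finger_force: 3.6
```

```bash
python3 - <<'E'
from h import *
s=manip.read_state();print(s['ft_force'],s['opening'],s['finger_force'])
plan([(st(36,-92,234),1.6836+np.pi/2)])
im=shot('scene','s4.png')
shot('top','t4.png')
for n in('scene','top'): print([(r['extent'],r['confidence']) for r in manip.recognise(n,'van')])
im=im[210:330,210:350]; cv2.imwrite('pics/s4c.png',cv2.resize(im[:,:,::-1],None,fx=5,fy=5,interpolation=cv2.INTER_CUBIC))
E
```

```text
[ 0.9073605   7.4960729  -2.59315237] 0.21537150191798135 3.589721694588661
t 13.35 tcp [0.5705 0.1508 0.2353] rot [ 3.138e+00  1.000e-03 -3.030e+00] q [ 0.28  0.6  -0.87  1.68  0.5   1.1   0.95]
shift [-0.2  1.8  1.3] twist [ 0.2  0.  -0.1] world [0.571 0.153 0.234]
[([259.9, 250.8, 34.2, 21.6], 0.63)]
[]
```

View pics/s4c.png

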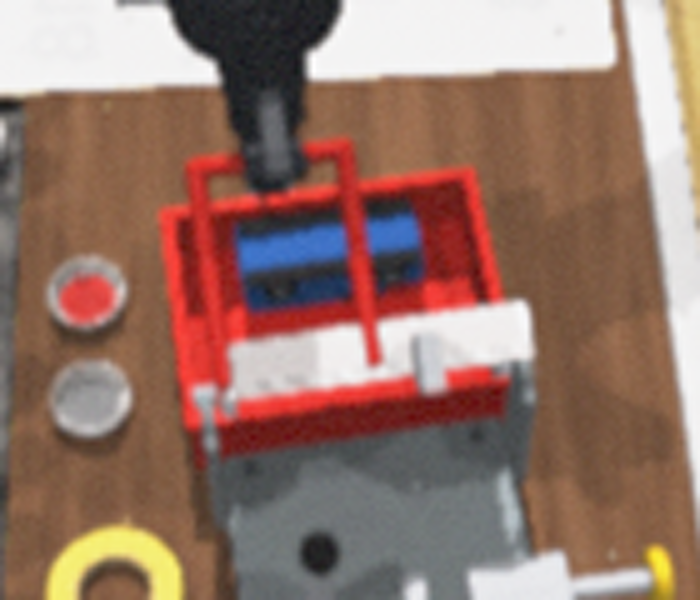

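The van lies inside the crate, seen at crop (330,255). Next I bring the tray back along the arc.

Request:
play_rows(
  xyz=[
    [0,6,-1],
    [0,13,-2],
    [0,24,-4],
    [0,35,-4],
    [0,47,-4],
  ],
  twist=[
    [0,0,0],
    [0,0,0],
    [0,0,0],
    [0,0,0],
    [0,0,0],
  ],
)

```text
t: 14.18
tcp_pos: [0.5656, 0.196, 0.2394]
tool_rot: [-3.142, 0.0, -3.032]
ft_force: [0.1, -1.0, 0.5]
opening: 0.213
finger_force: 0.5
```

Request:
play_rows(
  xyz=[
    [0,9,1],
    [0,18,2],
    [0,27,3],
    [0,36,5],
    [0,45,7],
  ],
  twist=[
    [0,0,0],
    [0,0,0],
    [0,0,0],
    [0,0,0],
    [0,0,0],
  ],
)

```text
t: 14.8
tcp_pos: [0.5606, 0.2404, 0.2321]
tool_rot: [3.142, -0.0, -3.032]
ft_force: [0.7, -0.7, -0.5]
opening: 0.214
finger_force: 0.3
```

Request:
play_rows(
  xyz=[
    [0,8,3],
    [0,16,6],
    [0,24,10],
    [0,31,15],
    [0,37,19],
  ],
  twist=[
    [0,0,0],
    [0,0,0],
    [0,0,0],
    [0,0,0],
    [0,0,0],
  ],
)

```text
t: 15.42
tcp_pos: [0.5565, 0.277, 0.2128]
tool_rot: [-3.142, -0.0, -3.032]
ft_force: [-0.3, 0.5, 0.7]
opening: 0.208
finger_force: 0.1
```

```bash
python3 - <<'E'
from h import *
s=manip.read_state();print(s['ft_force'],s['opening'],s['finger_force'])
plan([(st(36,59,195),1.6836+np.pi/2)])
E
```

```text
[-0.34005061  0.50877832  0.6620118 ] 0.2077722323179781 0.13528785668313503
t 15.425 tcp [0.5565 0.277  0.2128] rot [-3.142 -0.    -3.032] q [ 0.03  0.67 -0.84  1.61  0.54  1.11  0.73]
shift [ 0.1 25.8 17.8] twist [-0.  -0.  -0.2] world [0.554 0.303 0.195]
```

Request:
play_rows(
  xyz=[
    [0,6,5],
    [0,12,10],
    [0,17,14],
    [0,22,17],
    [0,26,18],
  ],
  twist=[
    [0,0,0],
    [0,0,0],
    [0,0,0],
    [0,0,0],
    [0,0,0],
  ],
)

```text
t: 16.05
tcp_pos: [0.5537, 0.3025, 0.1949]
tool_rot: [-3.141, -0.0, -3.032]
ft_force: [0.4, -0.9, -0.3]
opening: 0.213
finger_force: 0.4
```

Request:
play_rows(
  xyz=[
    [0,1,0],
    [0,2,0],
    [0,3,0],
    [0,4,0],
    [0,4,0],
  ],
  twist=[
    [0,0,0],
    [0,0,0],
    [0,0,0],
    [0,0,0],
    [0,0,0],
  ],
)

```text
t: 16.68
tcp_pos: [0.5537, 0.3049, 0.1953]
tool_rot: [-3.139, -0.0, -3.033]
ft_force: [-0.7, -5.2, 3.3]
opening: 0.211
finger_force: 2.5
```

Request:
play_rows(
  xyz=[
    [0,1,0],
    [0,2,0],
    [0,3,0],
    [0,3,0],
  ],
  twist=[
    [0,0,0],
    [0,0,0],
    [0,0,0],
    [0,0,0],
  ],
)

```text
t: 17.18
tcp_pos: [0.5538, 0.3052, 0.1952]
tool_rot: [-3.134, -0.001, -3.035]
ft_force: [-1.5, -11.4, 7.7]
opening: 0.212
finger_force: 5.8
```

Request:
play_rows(
  xyz=[
    [0,-5,0],
    [0,-7,0],
    [0,-7,0],
    [0,-7,0],
  ],
  twist=[
    [0,0,0],
    [0,0,0],
    [0,0,0],
    [0,0,0],
  ],
  claw=40,
)

```text
t: 17.68
tcp_pos: [0.5537, 0.3029, 0.1953]
tool_rot: [3.141, -0.0, -3.031]
ft_force: [0.2, -0.1, 0.5]
opening: 0.473
finger_force: 0.0
```

Request:
play_rows(
  xyz=[
    [0,0,-10],
    [0,0,-30],
    [0,0,-60],
    [0,0,-85],
    [0,0,-100],
  ],
  twist=[
    [0,0,0],
    [0,0,0],
    [0,0,0],
    [0,0,0],
    [0,0,0],
  ],
)

```text
t: 18.3
tcp_pos: [0.5542, 0.3032, 0.2981]
tool_rot: [3.14, 0.003, -3.031]
ft_force: [0.7, -0.1, -0.2]
opening: 0.467
finger_force: 0.0
```

```bash
python3 - <<'E'
from h import *
im=shot('scene','s5.png'); im2=shot('top','t5.png')
a=cv2.resize(im[230:360,230:360],None,fx=4,fy=4,interpolation=cv2.INTER_CUBIC)
cv2.imwrite('pics/s5c.png',a[:,:,::-1])
b=im2[225:265,160:200]
for n,i in(('scene',im),('top',im2)):
    h=cv2.cvtColor(i,cv2.COLOR_RGB2HSV); m=cv2.inRange(h,(22,140,110),(33,255,255))
    k,l,st_,c=cv2.connectedComponentsWithStats(m); print(n,[(st_[j],c[j].round(1)) for j in range(1,k) if st_[j][4]>12])
Y=1.6836+np.pi/2
plan([(st(-145,78,295),Y),(st(-145,78,97),Y),(st(-131,78,97),Y),(st(-94,78,97),Y)])
E
```

```text
scene [(array([226, 144,   5,   5,  16], dtype=int32), array([228.1, 145.9])), (array([166, 246,   9,   8,  36], dtype=int32), array([170.4, 250. ])), (array([199, 294,   5,   4,  17], dtype=int32), array([200.9, 295.6])), (array([219, 317,  28,  26, 142], dtype=int32), array([234.9, 332.2])), (array([339, 319,   6,  12,  45], dtype=int32), array([341.6, 324.8]))]
top [(array([401, 100,   9,  12,  48], dtype=int32), array([404.3, 104.7])), (array([368, 110,   6,   7,  21], dtype=int32), array([370.6, 113. ])), (array([382, 118,   5,   5,  14], dtype=int32), array([383.5, 119.2])), (array([385, 123,   8,  10,  49], dtype=int32), array([388.6, 127.8])), (array([189, 156,  23,  23, 308], dtype=int32), array([199.9, 166.9])), (array([ 19, 159,  41,  10, 179], dtype=int32), array([ 40.5, 162.9])), (array([  0, 162,  12,   7,  40], dtype=int32), array([  5.1, 164.7])), (array([ 52, 170,  14,   8,  51], dtype=int32), array([ 58.9, 172.7])), (array([ 28, 173,  15,   6,  41], dtype=int32), array([ 34.8, 174.9])), (array([  8, 175,   6,   3,  14], dtype=int32), array([ 10.6, 176. ])), (array([
[... 761 characters left out ...]
ay([391.7, 410.5])), (array([ 26, 407,  57,  11, 277], dtype=int32), array([ 54.9, 412.9])), (array([ 88, 415,   7,   3,  13], dtype=int32), array([ 91.4, 416.4])), (array([119, 414,  26,   5,  71], dtype=int32), array([131.5, 415.8])), (array([155, 416,   8,   3,  14], dtype=int32), array([158.9, 416.6]))]
t 18.4 tcp [0.5545 0.3033 0.2977] rot [ 3.140e+00  3.000e-03 -3.032e+00] q [ 0.    0.61 -0.88  1.5   0.48  1.26  0.75]
shift [182.   18.    2.1] twist [ 0.1  0.2 -0.2] world [0.372 0.301 0.295]
shift [  0.  -0. 198.] twist [0. 0. 0.] world [0.372 0.301 0.097]
shift [-14.  -0.  -0.] twist [0. 0. 0.] world [0.385 0.303 0.097]
shift [-37.  -0.  -0.] twist [0. 0. 0.] world [0.422 0.307 0.097]
```

View pics/s5c.png

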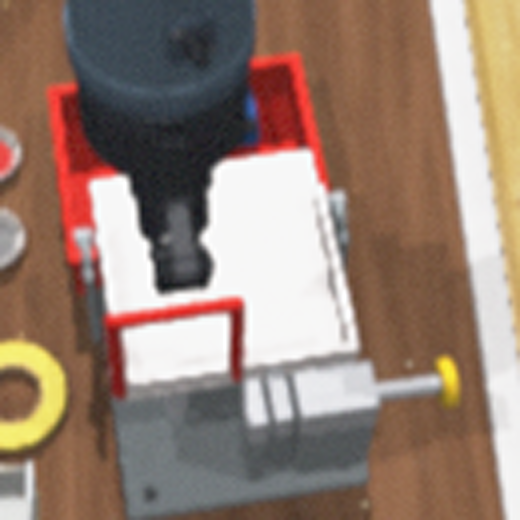

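The tray is level and the pin head hasn't moved (scene (341.6,324.8)). Now to the pin with the fingers shut.

Request:
play_rows(
  xyz=[
    [37,4,0],
    [74,8,0],
    [111,12,0],
    [148,15,0],
    [184,18,0],
  ],
  twist=[
    [0,0,0],
    [0,0,0],
    [0,0,0],
    [0,0,0],
    [0,0,0],
  ],
  claw=0,
)

```text
t: 19.02
tcp_pos: [0.3674, 0.2997, 0.2945]
tool_rot: [-3.141, -0.001, -3.032]
ft_force: [0.3, 0.7, 0.3]
opening: 0.002
finger_force: 0.0
```

Request:
play_rows(
  xyz=[
    [0,0,45],
    [0,0,95],
    [0,0,145],
    [0,0,190],
    [0,0,204],
  ],
  twist=[
    [0,0,0],
    [0,0,0],
    [0,0,0],
    [0,0,0],
    [0,0,0],
  ],
)

```text
t: 19.65
tcp_pos: [0.3672, 0.2988, 0.0888]
tool_rot: [-3.139, -0.005, -3.031]
ft_force: [0.3, 0.8, 0.6]
opening: -0.002
finger_force: 0.0
```

```bash
python3 - <<'E'
from h import *
s=manip.read_state();print(s['ft_force'],s['opening'],s['finger_force'])
Y=1.6836+np.pi/2
plan([(st(-131,78,92),Y),(st(-94,78,92),Y)])
E
```

```text
[0.31076709 0.83576663 0.59103403] -0.0021770855537937847 0.0
t 19.65 tcp [0.3672 0.2988 0.0888] rot [-3.139 -0.005 -3.031] q [-0.17  0.63 -0.77  2.06  0.67  0.72  0.31]
shift [-18.6   1.9  -3.3] twist [-0.1 -0.3 -0.1] world [0.385 0.303 0.092]
shift [-37.  -0.  -0.] twist [0. 0. 0.] world [0.422 0.307 0.092]
```

Request:
play_rows(
  xyz=[
    [-5,2,-3],
    [-10,2,-3],
    [-15,2,-3],
    [-20,2,-3],
    [-25,2,-3],
  ],
  twist=[
    [0,0,0],
    [0,0,0],
    [0,0,0],
    [0,0,0],
    [0,0,0],
  ],
)

```text
t: 20.27
tcp_pos: [0.3942, 0.3049, 0.0946]
tool_rot: [3.141, 0.001, -3.032]
ft_force: [0.5, -0.4, -0.1]
opening: -0.001
finger_force: 0.1
```

Request:
play_rows(
  xyz=[
    [-4,0,0],
    [-8,0,0],
    [-12,0,0],
    [-16,0,0],
    [-20,0,0],
  ],
  twist=[
    [0,0,0],
    [0,0,0],
    [0,0,0],
    [0,0,0],
    [0,0,0],
  ],
)

```text
t: 20.9
tcp_pos: [0.4137, 0.3071, 0.0943]
tool_rot: [-3.142, -0.0, -3.032]
ft_force: [-0.2, 0.7, -0.5]
opening: -0.004
finger_force: 0.1
```

```bash
python3 - <<'E'
from h import *
print(manip.read_state()['ft_force'])
im=shot('scene','s6.png'); im2=shot('top','t6.png')
a=cv2.resize(im[280:360,280:360],None,fx=5,fy=5,interpolation=cv2.INTER_CUBIC); b=cv2.resize(im2[200:280,150:230],None,fx=5,fy=5,interpolation=cv2.INTER_CUBIC)
cv2.imwrite('pics/s6c.png',np.hstack([a,b])[:,:,::-1])
E
```

```text
[-0.1693841   0.73568696 -0.47756605]
```

View pics/s6c.png

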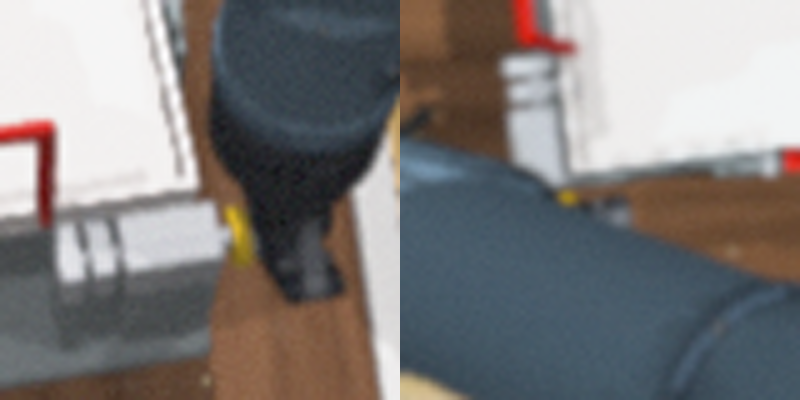

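The pin has been pushed in, with only a small gap left between the head and the fork. I'll keep pressing and watch the force.

Request:
play_rows(
  xyz=[
    [-2,0,0],
    [-4,0,0],
    [-6,0,0],
    [-8,0,0],
    [-10,0,0],
  ],
  twist=[
    [0,0,0],
    [0,0,0],
    [0,0,0],
    [0,0,0],
    [0,0,0],
  ],
)

```text
t: 21.62
tcp_pos: [0.4206, 0.3079, 0.0939]
tool_rot: [-3.14, -0.005, -3.031]
ft_force: [-11.8, -1.4, 6.2]
opening: 0.003
finger_force: 5.8
```

Request:
play_rows(
  xyz=[
    [-1,0,0],
    [-2,0,0],
    [-3,0,0],
    [-3,0,0],
  ],
  twist=[
    [0,0,0],
    [0,0,0],
    [0,0,0],
    [0,0,0],
  ],
)

```text
t: 22.12
tcp_pos: [0.4206, 0.308, 0.0934]
tool_rot: [-3.139, -0.009, -3.029]
ft_force: [-15.3, -2.5, 6.8]
opening: -0.002
finger_force: 7.9
```

Request:
play_rows(
  xyz=[
    [6,0,0],
    [16,0,0],
    [36,0,0],
    [56,0,-10],
    [60,0,-60],
  ],
  twist=[
    [0,0,0],
    [0,0,0],
    [0,0,0],
    [0,0,0],
    [0,0,0],
  ],
)

```text
t: 22.75
tcp_pos: [0.3638, 0.3005, 0.1537]
tool_rot: [-3.139, -0.004, -3.03]
ft_force: [1.9, 1.0, 0.5]
opening: 0.001
finger_force: 0.0
```

Request:
play_rows(
  xyz=[
    [0,-30,-60],
    [0,-80,-90],
    [0,-130,-110],
    [0,-180,-120],
    [0,-230,-120],
  ],
  twist=[
    [0,0,0],
    [0,0,0],
    [0,0,0],
    [0,0,0],
    [0,0,0],
  ],
)

```text
t: 23.38
tcp_pos: [0.3921, 0.072, 0.2755]
tool_rot: [-3.14, 0.003, -3.032]
ft_force: [1.2, -0.0, 0.2]
opening: 0.001
finger_force: 0.0
```

```bash
python3 - <<'E'
from h import *
cc={}
for n,(x0,y0,x1,y1) in(('scene',(310,300,360,350)),('top',(165,225,205,262))):
    i=shot(n,n+'7.png'); h=cv2.cvtColor(i,cv2.COLOR_RGB2HSV); m=cv2.inRange(h,(20,120,90),(34,255,255))[y0:y1,x0:x1]
    ys,xs=np.nonzero(m); cc[n]=(xs.mean()+x0,ys.mean()+y0); print(n,len(xs),cc[n],'home',proj(n,st(-79,78,95)),'1mm',proj(n,st(-80,78,95))-proj(n,st(-79,78,95)))
    print([(l,[(r['extent'],round(r['confidence'],2)) for r in manip.recognise(n,l)][:2]) for l in('van','crate')])
X=tri(cc['scene'],cc['top']); d=X[:2]-S[:2]; c,s=np.cos(S[2]),np.sin(S[2]); print(X,c*d[0]+s*d[1],-s*d[0]+c*d[1])
st_=manip.read_state();print(st_['tcp_pos'],st_['ft_force'],st_['t'])
print('home crate',proj('scene',place([*st(0,-120,0)[:2],S[2]],[[.085,-.065,.05],[-.085,-.065,.05],[.085,.065,.05],[-.085,.065,.05]])))
E
```

```text
scene 36 (np.float64(326.4166666666667), np.float64(326.47222222222223)) home [[324.05315575 327.13330656]] 1mm [[ 0.41917423 -0.06612831]]
[('van', [([262.1, 252.2, 33.6, 21.7], 0.71), ([219.6, 262.9, 18.7, 13.5], 0.44)]), ('crate', [([243.5, 243.9, 70.0, 59.2], 0.55), ([261.0, 252.1, 35.7, 22.8], 0.17)])]
top 31 (np.float64(179.70967741935485), np.float64(238.61290322580646)) home [[179.41317427 238.09153239]] 1mm [[0.0401991  0.34272153]]
[('van', []), ('crate', [([221.3, 173.3, 50.8, 61.3], 0.86), ([169.4, 180.9, 64.5, 53.9], 0.65)])]
[0.43362361 0.30768081 0.0967364 ] -0.0825812714124681 0.07746856351233097
[0.39165393 0.07454044 0.27452919] [-0.5648568  -0.1514014  -0.28838693] 23.675
home crate [[242.91217536 251.46553413]
 [304.36621391 242.85693094]
 [248.61346474 294.64819192]
 [313.94943421 284.9170587 ]]
```

```bash
python3 - <<'E'
from h import *
for f,g in(('scene7.png','s0.png'),):
    a=cv2.imread('pics/'+f)[:,:,::-1]
    for y in(322,325,327,329): print(y,[tuple(int(v) for v in a[y,x]) for x in range(316,333)])
a=cv2.imread('pics/top7.png')[:,:,::-1]; b=cv2.imread('pics/t0.png')[:,:,::-1]
for x in(178,180,182): print(x,[tuple(int(v) for v in a[y,x]) for y in range(231,244)])
def blob(i,w):
    x0,y0,x1,y1=w; m=cv2.inRange(cv2.cvtColor(i,cv2.COLOR_RGB2HSV),(20,120,90),(34,255,255))[y0:y1,x0:x1]; ys,xs=np.nonzero(m); return xs.mean()+x0,ys.mean()+y0,len(xs)
print(blob(b,(165,225,205,262)))
print('fork face', proj('scene',[st(-75,y,z) for y,z in((65,110),(91,110),(91,95))]),proj('top',[st(-75,65,110),st(-75,91,110),st(-83,78,109)]))
for s0 in(38,41,44): print(s0,proj('top',st(-79-s0,78,95)),proj('scene',st(-79-s0,78,95)))
E
```

```text
322 [(220, 220, 223), (218, 220, 223), (219, 221, 224), (221, 221, 224), (220, 219, 223), (221, 222, 228), (218, 216, 210), (218, 190, 126), (228, 191, 62), (218, 175, 58), (161, 127, 66), (124, 92, 67), (120, 87, 66), (116, 84, 64), (112, 80, 61), (112, 83, 64), (116, 89, 71)]
325 [(220, 221, 224), (220, 222, 225), (222, 222, 226), (222, 223, 227), (222, 223, 226), (220, 221, 226), (223, 221, 224), (230, 219, 182), (243, 224, 104), (244, 224, 53), (236, 204, 58), (163, 127, 66), (118, 87, 66), (115, 79, 57), (116, 85, 64), (110, 79, 56), (110, 81, 58)]
327 [(219, 220, 224), (219, 220, 223), (220, 220, 224), (219, 219, 223), (218, 218, 223), (217, 218, 221), (219, 220, 224), (222, 217, 211), (228, 210, 132), (234, 207, 64), (230, 194, 53), (169, 134, 52), (126, 92, 62), (116, 82, 62), (117, 82, 60), (112, 80, 61), (107, 78, 54)]
329 [(218, 219, 222), (218, 219, 222), (218, 219, 223), (220, 221, 224), (219, 221, 223), (220, 221, 226), (222, 223, 227), (216, 215, 217), (203, 191, 162), (204, 172, 83), (196, 161, 45), (168, 133, 54), (137, 103, 65), (129, 90, 67), (131, 93, 69), (132, 9
[... 417 characters left out ...]
, 101, 61), (135, 98, 65), (135, 96, 67)]
182 [(158, 162, 167), (160, 164, 168), (169, 172, 178), (172, 177, 182), (184, 184, 181), (204, 190, 159), (220, 193, 95), (221, 188, 10), (198, 161, 10), (158, 122, 56), (133, 97, 63), (134, 95, 67), (134, 96, 65)]
(np.float64(181.3409090909091), np.float64(252.20454545454544), 44)
fork face [[321.632391   319.61834303]
 [324.04758625 330.23144536]
 [323.57493223 332.69994707]] [[182.42203047 236.09247565]
 [173.50281192 237.27855332]
 [178.37173869 239.45949698]]
38 [[180.9492541  251.13760775]] [[339.93185824 324.62872452]]
41 [[181.07126363 252.16948245]] [[341.18109279 324.43171655]]
44 [[181.19338069 253.20162848]] [[342.42969434 324.23481372]]
```

The fork's grey runs straight into the yellow head with no gap, so the pin is home. Handing in.

```bash
python3 -c "
from station import manip
print(manip.close_job())"
```

```text
the job is handed in; nothing more can be done
None
```

The job is handed in: the crate is square against the stand, the van is in it untouched by the gripper, the tray is back level on its stop, and the pin is pressed home with no visible gap under its head, at about 24 s of the 67 s allowed.

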